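Put the bolt away in the parts box and shut its lid

TASK

Put the loose hex-head bolt into the left-hand compartment of the open steel parts box, with the other bolts (not in with the washers). Then shut the box's lid fully.

Things in the scene. Friction and masses are not known exactly. Their poses are not given: they have to be found in the camera images.
- bolt: Grey steel hex-head bolt lying down, the only loose bolt (a rusty nut and an L-shaped hex key lie about too). 68 mm long along its own y; head (24 mm across, 10 mm thick) at the +y end, the rest a 16 mm thick threaded shank. Origin: underside, halfway along; the shank's axis is 10 mm above it; z up. 0.11 kg.
- parts_box: Dark steel box, stands firm. Origin: centre of underside; z up; front faces -x (robot's side), lid hinge along y at the back. Spans x -51..54, y -83..83 mm, 59 mm high without lid; walls, floor 2 mm. Divider 47 mm high, front to back at y = +4 mm. Left compartment (small bolts, which offer no resistance): inside x -49..52, y 5..81 mm; right one (washers): y -81..3 mm.
- parts_box_lid (a joint): Lid hinge, rad: 0 shut flat, 1.57 upright, 1.95 leaning back to its stop. Hinge line at x = 58, z = 59 mm in the box's frame. The lid (0.12 kg, slightly stiff damped hinge) starts leaning back past upright (1.66 to 1.8) and stays there; pushed forward from behind to below about 1.2 it falls shut of itself in about a second.
- lid_edge (a point): Middle of the lid's free edge (front edge when shut, highest part when open), 111 mm from the hinge line. The lid is a flat 2 mm sheet, 168 mm wide along the box's y, with an 8 mm lip along this edge that points down when shut and forward when open.
There are look-alikes about, which are no part of the job. What is shaped like the parts_box but purple is not meant.

How it is judged:
By the outcome, as a careful person would: the job done as asked, in the order asked, and still so for the second after the job is handed in, with the robot touching nothing.
It also fails if it takes over 53 s, if anything falls off the work surface, if the arm or the gripper's body presses on something with over 40 N, if the wrist force passes 120 N, or if a joint passes its speed limit or range.

ROBOT

A 6-joint arm with a two-finger parallel gripper is mounted at the origin on a cart in front of the work surface, level with it; the furniture and walls round the work are solid. World frame = base frame: x ahead of the robot, y to its left, z up, the work surface at z = 0. Lengths are in m, angles in rad, forces in N, time in s.
With the tool pointing down it reaches from about 0.35 to 1 m from the base axis. Payload 7.1 kg.
Tool frame: the origin (TCP) lies between the finger pads; the fingertips stand 22 mm ahead of it and the grasp point (between the pads) lies 3 mm ahead of it; z points along the fingers, y is the line along which they close (so a half turn about z gives the same grasp; the last joint's range is limited). The gripper opens to 85 mm and grips with 20 to 120 N. Pads are 22 mm wide; open, the fingers measure 114 mm over their backs; the gripper's body (76 mm by 85 mm) begins 54 mm behind the grasp point. The pads swing forward as they close: fully open they stand 13 mm farther back than shut.
Start: joints at [-1.202, 0.423, 1.63, -0, 1.089, -0.019], TCP at [0.236, -0.579, 0.222] pointing down, gripper open.
Joint ranges: [-3, 3], [-0.9, 2.11], [0.09, 2.58], [-1.31, 4.45], [0.11, 2.69], [-2.54, 2.54]. Speed limits (rad/s): [2.39, 2.39, 3.01, 3.14, 3.14, 3.14].

INTERFACE

Orientations are given as a rotation vector (axis times angle).
In Python, from rig import manip gives the robot as it stands. The module is installed in compiled form; this text tells all that it offers. Calls block until the motion is done:
- manip.move_to(position, orientation): joint-space move of the TCP to a pose.
- manip.servo_line(position, orientation=None, rate=0.15): straight line of the TCP; orientation=None keeps the orientation; rate is the mean speed in m/s.
- manip.set_joints(angles): joint-space move.
- manip.command_gripper(opening, f_grip=None): finger opening in m; f_grip is the grip in N (None keeps the last); returns when the fingers have stopped.
- manip.hold(seconds).
- manip.solve_ik(position, orientation): joint angles nearest the present ones, or None.
- manip.camera(name): name is "side" or "top" or "wrist"; returns a dict with "image" (480x640x3 uint8, red, green, blue), "fx", "fy", "cx", "cy" (pixels), "cam_to_world" (4x4, takes a point from camera to world coordinates); the wrist camera has in their place "mount" (4x4, takes a point from camera to tool coordinates, whose origin is the TCP and whose axes are the flange's). Camera axes: x right, y down, z forward; pixel columns grow to the right and rows downward; lengths in m; the calibration is good to about 2 mm. A picture is of the moment at which its call begins: read the wrist's pose just before it. There is no depth.
A pose or a line that the arm cannot do raises manip.IKError and nothing moves.
- manip.sign_off(): hands the job in; it is judged then, once.
Readings, each from a call of its own:
- manip.get_time(): time.
- manip.get_joint_positions(): joint angles.
- manip.get_joint_vel(): joint speeds.
- manip.get_tau(): joint torques, N m.
- manip.get_position(): TCP position.
- manip.get_ee_rot(): TCP orientation.
- manip.get_contact_force(): force on the tool from outside, world axes, zero at the start.
- manip.get_torque(): the same for the moment, N m.
- manip.get_width(): finger opening in m.
- manip.get_grip_force(): force on a finger pad.
Only numpy, scipy, OpenCV 4.12 (cv2) and the standard library are available. Lean on these libraries where they do the work, as an engineer would, in place of code of your own. Each camera call takes 0.05 s, during which the arm holds its last target. There are 200 camera calls.

## Working session

There is one attempt and no reset: what is moved stays moved. The work goes in short steps, each a Python script; the robot and the scene stay as the last script left them, time stands still between calls to the robot, and variables do not carry over. Pictures are saved under pics/ and viewed, at most 10 in all, crops included, and the job is handed in when it is done.

```bash
mkdir -p pics
python3 - <<'E'
from rig import manip
import cv2,numpy as np
for n in ("top","side"):
    c=manip.camera(n); cv2.imwrite(f"pics/{n}0.png",c["image"][:,:,::-1])
    print(n,c["fx"],c["fy"],c["cx"],c["cy"]); print(np.round(c["cam_to_world"],4).tolist())
print(manip.get_time(),manip.get_ee_rot())
E
```

```text
top 556.6158534820769 556.6158534820769 316.46207085691094 236.8962024178545
[[-0.0001, -0.9971, 0.0763, 0.3829], [-1.0, -0.0004, -0.0061, 0.1816], [0.0061, -0.0763, -0.9971, 1.1403], [0.0, 0.0, 0.0, 1.0]]
side 441.64442616048086 441.64442616048086 321.9192258435411 234.71148578140583
[[0.9999, 0.0161, -0.0001, 0.4705], [0.0078, -0.479, 0.8778, -0.6584], [0.014, -0.8777, -0.4791, 0.5426], [0.0, 0.0, 0.0, 1.0]]
0.1 [-3.08136772e+00 -6.05048685e-01  3.61247689e-04]
```

View pics/top0.png

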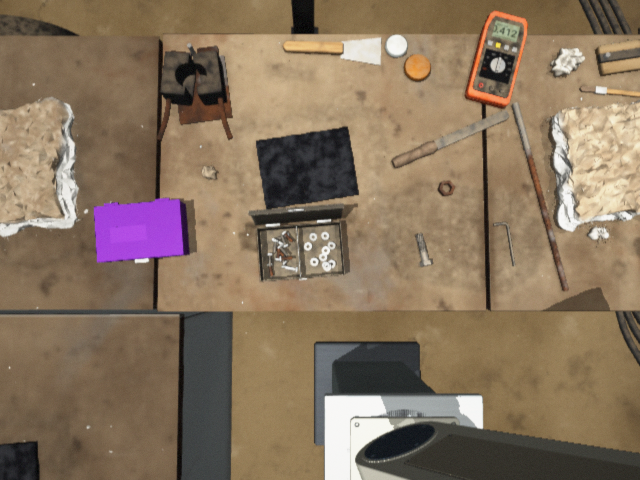

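View pics/side0.png

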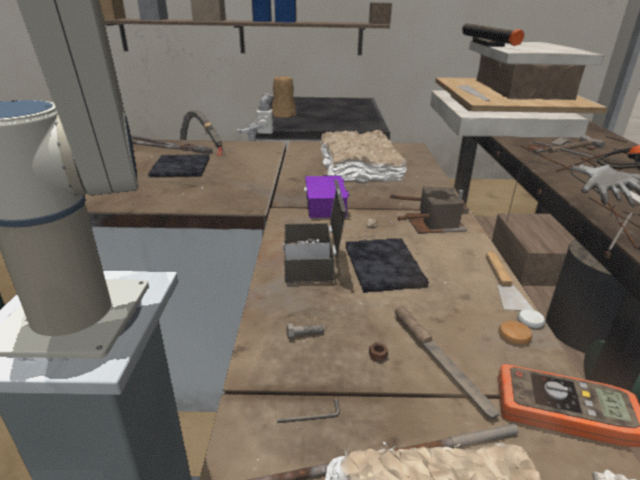

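The top view shows the box at about (302,250), with the bolts in its left half and the lid behind it. The loose bolt is at about (424,249). The side view shows the bolt's head at (292,331), towards the robot. I'll zoom in on both.

Run:
```python
import cv2,numpy as np
a=cv2.imread("pics/top0.png")
b=cv2.resize(a[195:290,245:360],None,fx=5,fy=5,interpolation=2)
c=cv2.resize(a[225:275,405:445],None,fx=6,fy=6,interpolation=2)
o=np.zeros((max(b.shape[0],c.shape[0]),b.shape[1]+240-20,3),np.uint8)
o[:b.shape[0],:b.shape[1]]=b; o[:c.shape[0],b.shape[1]:]=c[:,:220]
cv2.imwrite("pics/crop0.png",o); print(o.shape)
```

```text
(475, 795, 3)
```

View pics/crop0.png

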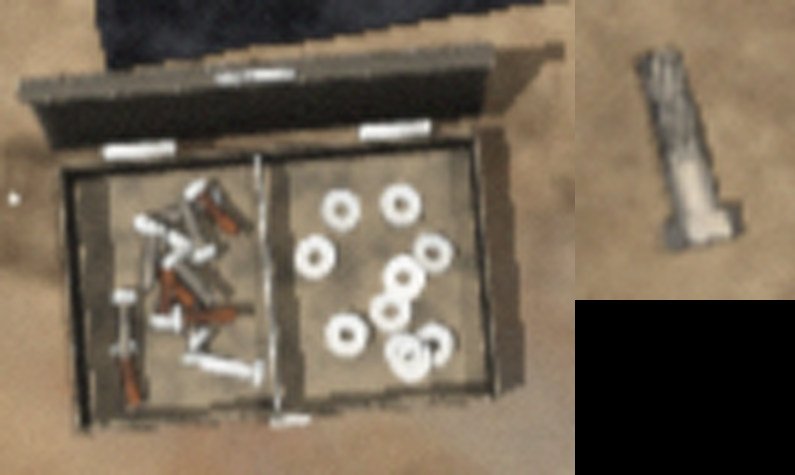

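The crop gives the box rim corners at (258,229), (340,224), (344,273) and (262,280). The lid edge runs from (249,213) to (343,206). The bolt runs from its tip at (419,233) to its head at (427,265).

```bash
cat > h.py <<'E'
from rig import manip
import cv2,numpy as np
from scipy.optimize import least_squares
from scipy.spatial.transform import Rotation as R
def ray(c,T,u,v,z):
    d=T[:3,:3]@[(u-c["cx"])/c["fx"],(v-c["cy"])/c["fy"],1]; return T[:3,3]+d*(z-T[2,3])/d[2]
def down(yaw): # tool z down, tool y (closing) at yaw+90deg, tool x at yaw
    return (R.from_euler('z',yaw)*R.from_euler('x',np.pi)).as_rotvec()
def save(name,cam="wrist"):
    c=manip.camera(cam); cv2.imwrite(f"pics/{name}.png",c["image"][:,:,::-1]); return c
E
python3 - <<'E'
from h import *
c=manip.camera("top");T=c["cam_to_world"]
P=np.array([ray(c,T,*p,.059)[:2] for p in [(258,229.4),(340,223.6),(343.6,273.4),(262,280)]])
M=np.array([[.054,.083],[.054,-.083],[-.051,-.083],[-.051,.083]])
f=lambda q:((R.from_euler('z',q[2]).as_matrix()[:2,:2]@M.T).T+q[:2]-P).ravel()
s=least_squares(f,[*P.mean(0),0]);print("box",s.x,np.round(s.fun*1e3,1))
q=s.x;Rz=R.from_euler('z',q[2]).as_matrix()
def proj(w): 
    p=T[:3,:3].T@(w-T[:3,3]); return np.array([c["fx"]*p[0]/p[2]+c["cx"],c["fy"]*p[1]/p[2]+c["cy"]])
for a in (1.6,1.66,1.7,1.75,1.8):
    e=[Rz@[.058-.111*np.cos(a),y,.059+.111*np.sin(a)]+[q[0],q[1],0] for y in(.084,-.084)]
    print(a,[proj(x).round(1) for x in e])
t=ray(c,T,419.2,233.3,.012);h=ray(c,T,426.7,265,.012);print("bolt",t,h,np.linalg.norm(t-h),(t+h)/2,"dir tip->head",np.arctan2(*(h-t)[[1,0]]))
E
```

```text
box [0.43560622 0.20508136 0.07639535] [ 2.9  3.   4.1 -2.6 -3.5 -3.9 -3.5  3.5]
1.6 [array([249.2, 218. ]), array([344.8, 210.8])]
1.66 [array([249. , 214.3]), array([344.4, 207.1])]
1.7 [array([248.8, 211.8]), array([344.2, 204.6])]
1.75 [array([248.7, 208.8]), array([344. , 201.6])]
1.8 [array([248.5, 205.8]), array([343.7, 198.7])]
bolt [ 0.47663312 -0.03449848  0.012     ] [ 0.41214456 -0.04880918  0.012     ] 0.06605732224308469 [ 0.44438884 -0.04165383  0.012     ] dir tip->head -2.9232206689800466
```

Run:
```python
from h import *
yaw=0.218; ax=np.array([-np.cos(yaw),-np.sin(yaw)])
g=np.array([.4444,-.0417])+.005*ax
manip.command_gripper(.05)
manip.move_to([*g,.13],down(yaw))
print(manip.get_joint_positions(),manip.get_ee_rot(),manip.get_time())
c=save("w1"); T=np.eye(4);T[:3,:3]=R.from_rotvec(manip.get_ee_rot()).as_matrix();T[:3,3]=manip.get_position();T=T@c["mount"]
def proj(w):
    p=T[:3,:3].T@(np.array(w)-T[:3,3]); return c["fx"]*p[0]/p[2]+c["cx"],c["fy"]*p[1]/p[2]+c["cy"]
im=cv2.imread("pics/w1.png")
for p in [(.4766,-.0345,.012),(.4121,-.0488,.012),(*g,.012)]:
    u=proj(p);print(u);cv2.drawMarker(im,(int(u[0]),int(u[1])),(0,0,255),0,12,1)
cv2.imwrite("pics/w1m.png",im)
```

```text
[-1.25032947e-01  3.06754537e-01  2.09007674e+00 -1.19170999e-04
  7.44145309e-01  1.22853420e+00] [3.12284503e+00 3.40665151e-01 9.11987806e-04] 2.675
(np.float64(321.25632874286015), np.float64(172.86870900085535))
(np.float64(321.4279571701444), np.float64(259.5521249064511))
(np.float64(321.4377735833412), np.float64(224.3308242401529))
```

View pics/w1m.png

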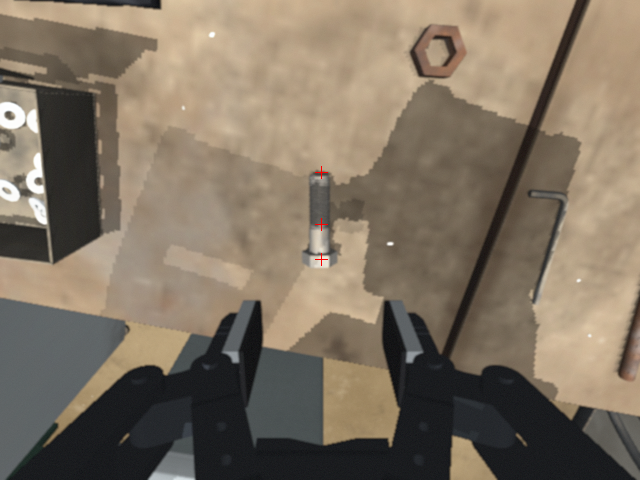

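The wrist view shows the markers lying on the bolt, with its tip at (321,173) and its head at (320,258). The alignment is good, so I'll grasp.

Run:
```python
from h import *
yaw=0.218; ax=np.array([-np.cos(yaw),-np.sin(yaw)])
g=np.array([.4444,-.0417])+.006*ax
manip.servo_line([*g,.026],down(yaw),rate=.08)
print(manip.get_contact_force())
manip.command_gripper(.0,40)
print(manip.get_width(),manip.get_grip_force(),manip.get_contact_force())
manip.servo_line([*g,.19],rate=.12)
print(manip.get_width(),manip.get_grip_force(),manip.get_contact_force(),manip.get_time())
save("w2")
```

```text
[-0.33558716  0.05225326  0.18726991]
0.00025643734718215535 0.0 [ 0.11762585 -0.96225068 -0.5314282 ]
0.00019811722196024878 0.0 [-0.61108665  0.00245784 -0.02022361] 6.225
```

View pics/w2.png

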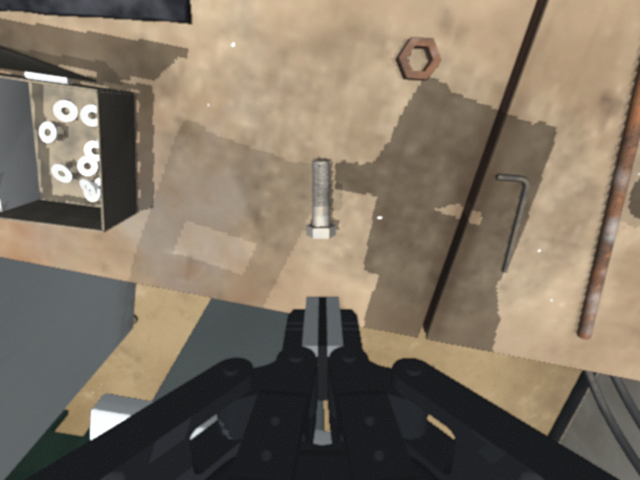

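The bolt is lying unmoved, with its shank at (320,180) and its head at (321,232), and the gripper closed on nothing. I'll check the geometry.

Run:
```python
from h import *
p=manip.get_position();r=manip.get_ee_rot();c=manip.camera("wrist")
T=np.eye(4);T[:3,:3]=R.from_rotvec(r).as_matrix();T[:3,3]=p;print(p,r,T[:3,:3].round(3).tolist());m=np.array(c["mount"]);print(m.round(4).tolist())
W=T@m
print(c["fx"],c["cx"],c["cy"])
print("tip,head",ray(c,W,321,159,.012),ray(c,W,321,236,.012))
for z in (0,.003,.022):
    q=m[:3,:3].T@(np.array([0,0,z])-m[:3,3]);print(z,c["fx"]*q[:2]/q[2]+[c["cx"],c["cy"]])
t=manip.camera("top");print("w/top tip/head again");cv2.imwrite("pics/top2.png",t["image"][:,:,::-1])
d=cv2.absdiff(cv2.imread("pics/top0.png"),cv2.imread("pics/top2.png"))[225:275,405:445];print(d.max())
s=manip.camera("side");S=s["cam_to_world"]
print("side head-end,tip",ray(s,S,289,331,.010),ray(s,S,324,330,.010))
```

```text
[ 0.43807668 -0.04295133  0.18934156] [-3.12262308e+00 -3.41633954e-01  2.20569013e-03] [[0.976, 0.216, -0.001], [0.216, -0.976, 0.0], [-0.001, -0.0, -1.0]]
[[-0.0002, -0.9455, -0.3256, 0.0828], [1.0, -0.0001, -0.0002, -0.0002], [0.0002, -0.3256, 0.9455, -0.1522], [0.0, 0.0, 0.0, 1.0]]
382.7151334081911 322.07423648779735 237.25004062620866
tip,head [ 0.47632517 -0.03321746  0.012     ] [ 0.40870858 -0.04811315  0.012     ]
0 [322.54175888 301.47794607]
0.003 [322.53532218 298.2774545 ]
0.022 [322.49898    280.20720901]
w/top tip/head again
178
side head-end,tip [ 0.41400828 -0.04535644  0.01      ] [ 0.47686705 -0.04115546  0.01      ]
```

Both cameras agree on where the bolt is. In the wrist view, though, the fingertips look shorter than nominal: they end at row 297 where I expected 280 or less. The fingers may have closed above the bolt, so I'll check tip height with the side camera.

Run:
```python
from h import *
s=save("s3","side");S=s["cam_to_world"];p=manip.get_position()
im=cv2.imread("pics/s3.png")
for dz in (0,-.022):
    q=S[:3,:3].T@(p+[0,0,dz]-S[:3,3]);u=[s["fx"]*q[0]/q[2]+s["cx"],s["fy"]*q[1]/q[2]+s["cy"]];print(dz,u)
    cv2.drawMarker(im,(int(u[0]),int(u[1])),(0,0,255),0,8,1)
x,y=int(u[0]),int(u[1])
cv2.imwrite("pics/s3c.png",cv2.resize(im[y-80:y+60,x-90:x+90],None,fx=4,fy=4,interpolation=2));print(x-90,y-80)
```

```text
0 [np.float64(301.82959855864704), np.float64(243.77262304291355)]
-0.022 [np.float64(301.9342573168918), np.float64(255.48609142959538)]
211 175
```

View pics/s3c.png

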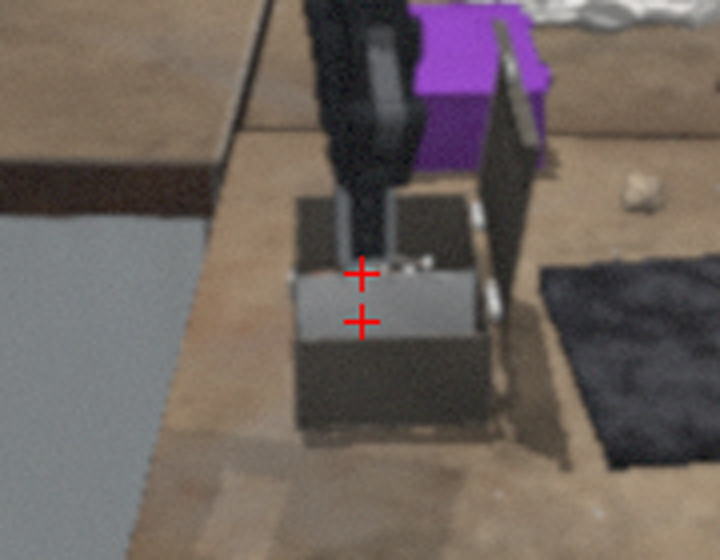

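The side view shows the actual fingertips at about (301,242), at TCP level. That is roughly 22–25 mm shorter than nominal, so the fingers did close above the bolt. I'll regrasp lower, stepping down while watching the force.

Run:
```python
from h import *
yaw=0.216; ax=np.array([-np.cos(yaw),-np.sin(yaw)])
g=np.array([.4435,-.0414])+.004*ax
manip.command_gripper(.035)
manip.servo_line([*g,.03],down(yaw),rate=.15)
for z in (.020,.012,.007,.003):
    manip.servo_line([*g,z],rate=.06); f=manip.get_contact_force(); print(z,manip.get_position()[2],f.round(1))
    if f[2]>4: break
manip.command_gripper(.0,40)
print(manip.get_width(),manip.get_grip_force(),manip.get_contact_force(),manip.get_time())
if manip.get_width()>.01:
    z=manip.get_position()[2]
    manip.servo_line([*g,.16],rate=.12)
    print(z,manip.get_width(),manip.get_grip_force(),manip.get_contact_force(),manip.get_time())
save("w4")
```

```text
0.02 0.019851425675537052 [0.9 0.6 0.7]
0.012 0.011574085238315799 [-0.4 -0.5 -0.3]
0.007 0.006714286945496015 [0.3 0.8 0.8]
0.003 0.002785211425404815 [ 0.  -0.5  0. ]
0.01424734257002982 39.63283360004425 [-0.04261473 -0.75777722  2.06599886] 9.5333
0.003163683948042055 0.014484085616651876 39.26801562309265 [ 0.73396697  0.54822871 -1.55541211] 10.9917
```

View pics/w4.png

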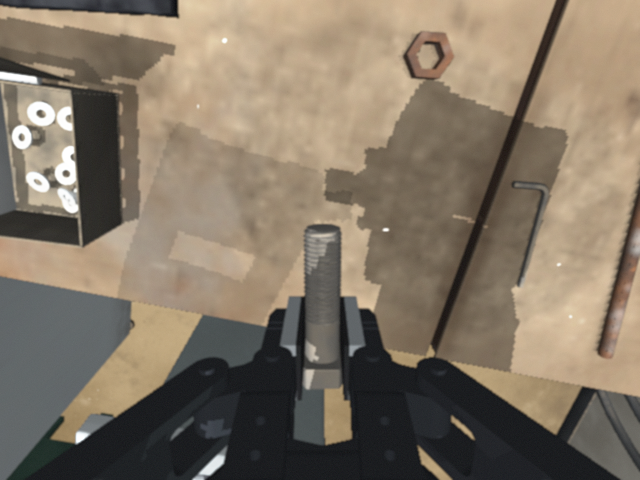

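The bolt is held level by its shank, with the tip at (322,230) and the head at (322,378). I'll place it now, releasing high enough that the gripper body clears the rim.

```bash
cat >> h.py <<'E'
Q=np.array([.4356,.2051,.0764])
def box(x,y,z):
    w=R.from_euler('z',Q[2]).apply([x,y,z]); return w+[Q[0],Q[1],0]
E
python3 - <<'E'
from h import *
o=down(Q[2])
manip.move_to(box(-.012,.043,.16),o)
manip.servo_line(box(-.012,.043,.06),rate=.15)
manip.servo_line(box(-.012,.043,.031),rate=.06)
print(manip.get_contact_force().round(1),manip.get_width())
manip.command_gripper(.03)
print(manip.get_contact_force().round(1),manip.get_width())
manip.servo_line(box(-.012,.043,.25),rate=.2)
manip.command_gripper(0)
print(manip.get_contact_force().round(1),manip.get_time())
save("w5")
E
```

```text
[ 0.2 -0.2 -0.7] 0.014456065957432521
[ 0.2 -0.1  0.1] 0.029905319681205498
[0.5 0.9 0.2] 15.55
```

View pics/w5.png

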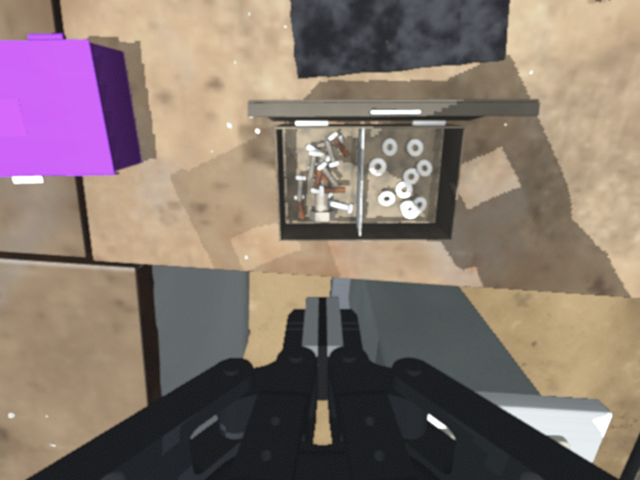

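The bolt is in the left compartment at about (322,200). Next I'll push the lid shut from behind.

Run:
```python
from h import *
o=down(Q[2])
manip.servo_line(box(.13,0,.25),rate=.2)
manip.servo_line(box(.13,0,.142),rate=.15)
print(manip.get_contact_force().round(1))
for x in (.10,.08,.06,.045,.03,.018,.008):
    manip.servo_line(box(x,0,.142),rate=.1); print(x,manip.get_contact_force().round(1))
manip.servo_line(box(.03,0,.25),rate=.2)
manip.hold(1)
manip.servo_line(box(-.05,-.15,.27),rate=.25)
print(manip.get_time())
save("s6","side");im=cv2.imread("pics/s6.png")[190:310,240:400]
t=save("t6","top");im2=cv2.imread("pics/t6.png")[190:310,230:390]
cv2.imwrite("pics/c6.png",cv2.resize(np.hstack([im,im2]),None,fx=2.5,fy=2.5,interpolation=2))
```

```text
[ 0.3 -0.4  0.6]
0.1 [-0.4  0.8  0. ]
0.08 [ 0.  -0.1  0.3]
0.06 [ 0.3 -0.2  0.3]
0.045 [0.  0.6 0.2]
0.03 [ 0.7 -0.3  0.3]
0.018 [-0.6 -0.2 -0.4]
0.008 [0.9 0.2 0.3]
22.1583
```

View pics/c6.png

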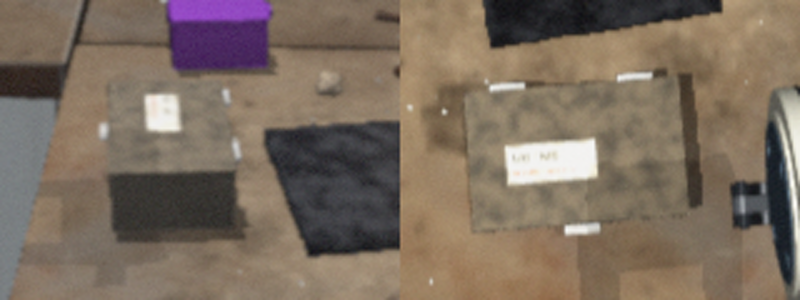

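Both views show the lid lying flat on the box. I'll confirm with a gentle touch and then hand in.

Run:
```python
from h import *
o=down(Q[2])
manip.move_to(box(-.035,0,.2),o)
manip.servo_line(box(-.035,0,.075),rate=.12)
for z in np.arange(.072,.054,-.001):
    manip.servo_line(box(-.035,0,z),rate=.03); f=manip.get_contact_force()[2]
    if f>4: break
print(z,f,manip.get_position()[2])
manip.servo_line(box(-.035,0,.2),rate=.15)
print(manip.get_contact_force().round(1),manip.get_time())
s=save("s7","side")
```

```text
0.05499999999999998 1.0341097097551712 0.054936431940444286
[ 0.1  0.8 -0. ] 29.7667
```

There was no contact down to TCP z = 0.055, so the lid isn't standing proud. I'll continue a few mm to find the touch.

Run:
```python
from h import *
manip.servo_line(box(-.035,0,.057),rate=.12)
for z in np.arange(.055,.040,-.001):
    manip.servo_line(box(-.035,0,z),rate=.03); f=manip.get_contact_force()[2]
    if f>4: break
print(z,f,manip.get_position()[2])
manip.servo_line(box(-.035,0,.2),rate=.15)
manip.servo_line(box(-.1,-.15,.25),rate=.25)
print(manip.get_contact_force().round(1),manip.get_time())
im=save("s8","side")["image"][190:310,240:400,::-1]
cv2.imwrite("pics/c8.png",cv2.resize(im,None,fx=5,fy=5,interpolation=2))
```

```text
0.052 5.368480288513565 0.052243983753107646
[ 0.1  0.6 -0.7] 34.125
```

View pics/c8.png

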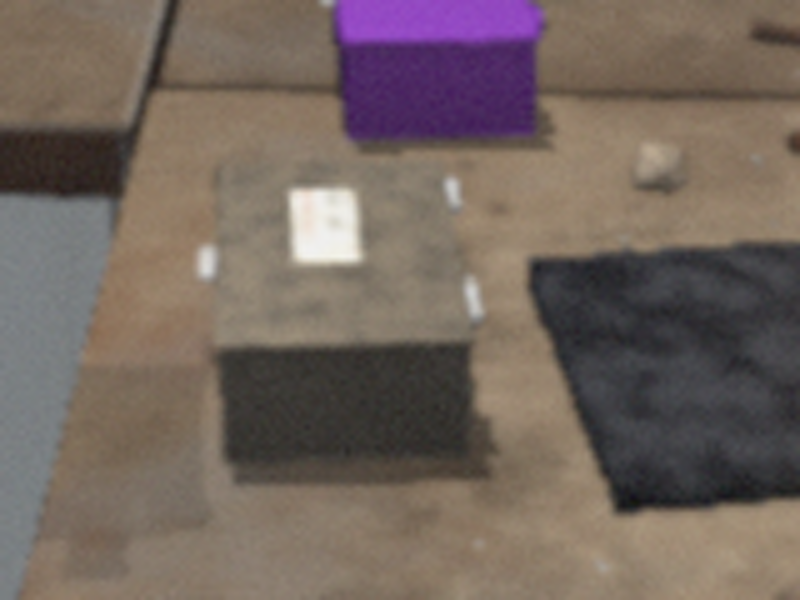

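The side view shows the lid flush with the box, its front edge at row 345 of the crop, and it resisted firmly when pressed.

```bash
python3 -c "
from rig import manip
print(manip.sign_off(), manip.get_time())"
```

```text
the job is handed in; nothing more can be done
the job is handed in; nothing more can be done
```

The bolt is in the box's left-hand compartment with the other bolts, the lid is shut flat, and the job was handed in at about 34 s on the robot's clock (limit 53 s). The first grasp closed above the bolt and missed; the second held.

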